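Time the pulley: pawl over, turn to the mark, up against the pawl

TASK

Flip the pawl over so that its nose rests on the pulley's rim, then turn the pulley by its rim until the engraved mark faces the pointer and the pawl drops into the notch. Keep turning the same way just until the pulley bears firmly but gently against the pawl, without forcing it, then let go; leave the things around the fixture where they are.

Things in the scene. Friction and masses are not known exactly. Their poses are not given: they have to be found in the camera images.
- fixture: Fixed grey plate, 180 x 235 mm, top 25 mm above the worktop; carries pulley, pointer and pawl. Origin on the pulley's axis, at the underside (on the worktop); z up. In its frame the pointer is at -x, the pawl's bracket at -y (pivot at y = -100 mm, 83 mm high; the bracket's top is 93 mm high, 34 mm wide along x, its slotted foot 81 mm; it is clamped up to 2 mm to either side of x = 0).
- pulley_centre (a point): Point on the pulley's vertical axis, level with the top of its rim (79 mm above the worktop). The aluminium pulley has an upright ring-shaped rim, outer radius 66 mm, inner 56 mm (10 mm thick), standing 30 mm above the inner web (web top 49 mm above the worktop). Turns with a steady drag of about 8 N at the rim and stays where left.
- notch (a point): Bottom of the only notch in the pulley rim's top, 13 mm wide, 15 mm deep, 61 mm from the axis, a quarter turn counter-clockwise (from above) from the mark. The hub (radius 16 mm) is up to 67 mm above the worktop. The pawl is a steel bar 12 mm wide, 8 mm thick, 54 mm long from its pivot, with a 20 mm wide end; pushed towards the pulley some 30 mm above its pivot it swings over.
- mark (a point): Engraved dark line across the pulley rim's top and down its outside; this point is on the rim's outer face (radius 66 mm), 72 mm above the worktop. At the start it is 0.5 to 1.35 rad clockwise (from above) of the pointer, so the pulley has to turn counter-clockwise.
- pointer (a point): Tip of the fixed pointer in front of the pulley, 69 mm from the pulley's axis, 72 mm above the worktop. When the mark faces it, to within some 4 mm, the notch is under the pawl's nose; the pawl, not the pointer, decides the exact place.
- pawl (a joint): Angle of the pawl about its pivot: about 2.1 parked, leaning away from the pulley; it falls over by its weight once pushed past upright (1.57); about 0.27 with its nose on the rim's top; 0 with it fully down in the notch. The nose is 10 mm wide: in the notch the pulley has 1.5 mm of play either way, then bears on the pawl. It should bear with some 6 to 10 N; over 12 N is forcing it.
- can_green: Bystander: green can, 55 mm diameter, 88 mm high; origin under its centre.
- tub: Bystander: white lidded tub, 79 x 60 x 66 mm; origin under its centre.
- washer_pack: Bystander: small bag of washers, 39 x 65 x 19 mm; origin under its centre.
- jar_red: Bystander: white jar with red cap, 52 mm diameter, 94 mm high; origin under its centre.
- blister_card: Bystander: small blister pack, 50 x 70 x 17 mm; origin under its centre.

How it is judged:
On the way, in this order (a step that is already met when the one before it is completed fails the run):
1. the pawl has been flipped over and its nose rests on the rim (value of joint pawl between 0.14 and 0.42 rad), for 0.2 s.
2. the pawl is down in the notch and the pulley, turned by the fingers, bears on it with more than 4 N, the fingers off the pawl (value of joint pawl below 0.08 rad and contact force between pawl and pulley above 4 N and contact force between the fingers and pulley above 1 N and contact force between the fingers and pawl below 0.5 N), for 0.2 s.
At the end, for the whole second after the job is handed in: The pawl's nose is fully down in the notch (joint under 0.08 rad) and the engraved mark faces the pointer within 5 mm (value of joint pawl below 0.08 rad and y of mark in the frame of fixture between -0.005 and 0.005 m and x of mark in the frame of fixture below 0 m); the robot touches nothing.
It fails at once if the pawl and the pulley are forced against each other with more than 12 N (contact force between pawl and pulley above 12 N).
It fails at once if a bystander is moved more than 15 mm (distance of any of can_green, tub, washer_pack, jar_red, blister_card from where it was at the start of the episode above 0.015 m).
It also fails if it takes over 61 s, if anything falls off the work surface, if the arm or the gripper's body presses on something with over 40 N, if the wrist force passes 120 N, or if a joint passes its speed limit or range.

ROBOT

A 6-joint arm with a two-finger parallel gripper is mounted at the origin on a cart in front of the work surface, level with it; the furniture and walls round the work are solid. World frame = base frame: x ahead of the robot, y to its left, z up, the work surface at z = 0. Lengths are in m, angles in rad, forces in N, time in s.
With the tool pointing down it reaches from about 0.375 to 0.925 m from the base axis. Payload 5.7 kg.
Tool frame: the origin (TCP) lies between the finger pads; the fingertips stand manip.tcp_to_tips ahead of it and the grasp point (between the pads) lies 8 mm behind it (manip.tcp_to_tips is the distance from the TCP to the fingertips, in m); z points along the fingers, y is the line along which they close (so a half turn about z gives the same grasp; the last joint's range is limited). The gripper opens to 85 mm and grips with 20 to 120 N. Pads are 22 mm wide; open, the fingers measure 114 mm over their backs; the gripper's body (76 mm by 85 mm) begins 54 mm behind the grasp point. The pads swing forward as they close: fully open they stand 13 mm farther back than shut.
Start: joints at [1.153, 0.359, 1.51, -0, 1.272, -0.115], TCP at [0.179, 0.573, 0.242] pointing down, gripper open.
Joint ranges: [-2.97, 2.97], [-1.01, 2.36], [0.21, 2.38], [-0.96, 4.11], [0.2, 2.71], [-2.98, 2.98]. Speed limits (rad/s): [2.39, 2.39, 3.14, 3.14, 3.14, 3.14].

INTERFACE

Orientations are given as a unit quaternion [w, x, y, z].
In Python, from cell import manip gives the robot as it stands.
- The arm moves only by the tool arm_command, never from a script. Its argument "increments" is a list that holds one entry, the list of rows, each a list of 6 numbers: the shift along the tool's x, y, z in cm, then the turn, a rotation vector about the tool's x, y, z in degrees. In form: [[[x, y, z, ax, ay, az], ...]]. A call has 1 to 8 rows; each row is the pose to reach, as a shift and turn from the pose commanded when the call began, along the tool's axes at that moment; what a row does not reach only later rows make up. A row lasts 1/10 s, in which the tool goes at most 50 mm and 8.59 degrees, less where a joint would pass 70% of its speed; a pose out of reach is approached as far as the arm can. A call with a gripper value outside its range is refused whole. "jaw" is the finger opening in cm, from 0 to 8.54, set as the call begins (left out, the last holds). The fingers move at their own pace and stop on an object; "newtons" is the grip in N (left out, the last holds). Time passes only in rows, so rows that repeat a pose let the fingers close. It gives the time, the measured TCP pose, the force, the opening and the grip force at its end, in the units of the state.
- manip.state(): the state, without advancing time (a new reading comes with each control period).
- manip.snapshot(name): name is "scene" or "side" or "wrist"; returns the picture (480x640x3 uint8, blue, green, red); there is no depth.
- manip.camera_model(name): a dict with "camera_matrix" (3x3 intrinsics, pixels), "view" (4x4, takes a point from world to camera coordinates); the wrist camera has in their place "tool_from_camera" (4x4, takes a point from camera to tool coordinates, whose origin is the TCP and whose axes are the flange's). Camera axes: x right, y down, z forward; pixel columns grow to the right and rows downward; lengths in m; the calibration is good to about 2 mm. A picture is of the moment at which its call begins: read the wrist's pose just before it. camera_model takes no time and is no camera call.
- manip.job_done(): hands the job in; it is judged then, once.
The state is a dict: "t": time; "joint_positions": joint angles; "qd": joint speeds; "effort": joint torques, N m; "tcp_pos": TCP position; "orientation": TCP orientation; "wrist_force": force on the tool from outside, world axes, zero at the start; "ft_torque": the same for the moment, N m; "gripper_width": finger opening in m; "grip_force": force on a finger pad.
Only numpy, scipy, OpenCV 4.12 (cv2) and the standard library are available. Lean on these libraries where they do the work, as an engineer would, in place of code of your own. Each camera call takes 0.05 s, during which the arm holds its last target. There are 200 camera calls.

## Working session

There is one attempt and no reset: what is moved stays moved. The work goes in short steps, Python scripts to look and compute and a tool call to move; the robot and the scene stay as the last step left them, time stands still between calls to the robot, and variables do not carry over. Pictures are saved under pics/ and viewed, at most 10 in all, crops included, and the job is handed in when it is done.

Besides the shell and the picture viewer there is one more tool, called after "Emit:" by a JSON object that holds its "api" and its "payload", one argument or row to a line. arm_command: Moves the arm, as the interface text tells. Its arguments: {"type":"object","properties":{"increments":{"type":"array"},"jaw":{"type":"number"},"newtons":{"type":"number"}},"required":["increments"]}

```bash
mkdir -p pics; ls; python3 - <<'E'
from cell import manip
import cv2,numpy as np
s=manip.state();print(s);print(manip.tcp_to_tips)
for n in("scene","side","wrist"):
    c=manip.camera_model(n);print(n,{k:np.round(v,4).tolist() if not isinstance(v,str) else v for k,v in c.items()})
    cv2.imwrite(f"pics/{n}0.png",manip.snapshot(n))
E
```

```text
pics
{'t': 0.0, 'joint_positions': array([ 1.15289517e+00,  3.59501369e-01,  1.51146755e+00,  1.99494533e-05,
        1.27249335e+00, -1.15084111e-01]), 'qd': array([ 1.21718025e-03,  4.23654553e-04,  1.36639381e-03, -2.29066562e-04,
       -8.85876576e-05, -1.22744996e-05]), 'effort': array([-2.32285784e-03, -5.27627671e+01, -2.78616750e+01, -2.11435977e-04,
        1.31082479e-02, -6.38604902e-06]), 'tcp_pos': array([0.17864144, 0.57208052, 0.24144237]), 'orientation': array([-2.55376204e-04,  1.50833530e-01,  9.88558735e-01, -8.99299528e-04]), 'wrist_force': array([ 0.86185666,  0.27687602, -0.29862974]), 'ft_torque': array([-0.00481575, -0.02066647,  0.03514811]), 'grip_force': 0.0, 'gripper_width': 0.08538424657010021}
0.011
scene {'camera_matrix': [[515.0549, 0.0, 321.5388], [0.0, 515.0549, 237.9351], [0.0, 0.0, 1.0]], 'view': [[-0.466, -0.8846, 0.0204, 0.206], [-0.6261, 0.3134, -0.714, 0.4565], [0.6252, -0.3455, -0.6999, 0.5772], [0.0, 0.0, 0.0, 1.0]]}
side {'camera_matrix': [[520.3964, 0.0, 323.7369], [0.0, 520.3964, 242.6923], [0.0, 0.0, 1.0]], 'view': [[0.8561, -0.5168, 0.0067, -0.5323], [-0.2214, -0.3783, -0.8988, 0.1734], [0.4671, 0.768, -0.4383, 0.6685], [0.0, 0.0, 0.0, 1.0]]}
wrist {'camera_matrix': [[339.6927, 0.0, 325.5625], [0.0, 339.6927, 236.4773], [0.0, 0.0, 1.0]], 'tool_from_camera': [[0.0004, -0.9567, -0.2912, 0.0741], [1.0, 0.0003, 0.0006, 0.0004], [-0.0005, -0.2912, 0.9567, -0.1301], [0.0, 0.0, 0.0, 1.0]]}
```

View pics/scene0.png

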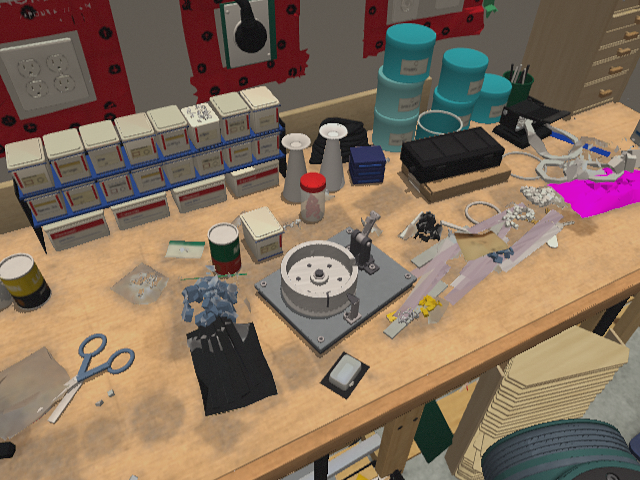

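View pics/side0.png

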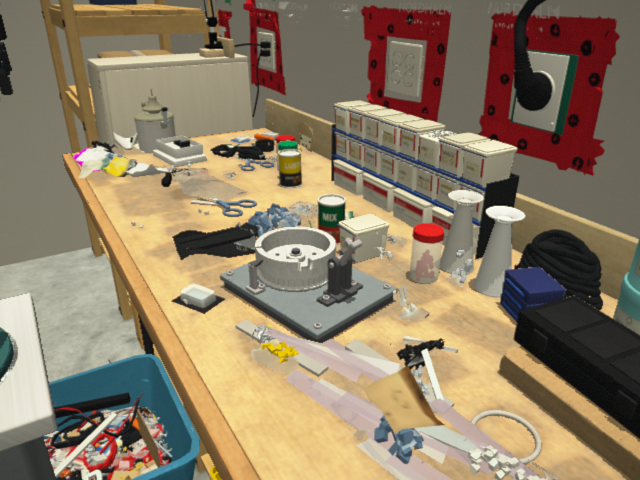

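The scene view shows the pulley at about (320,275), the pawl and bracket at about (368,240) and the pointer at about (352,300). In the side view they are at about (297,258), (342,275) and (257,275). I'll enlarge both.

```bash
cat > h.py <<'E'
import numpy as np,cv2
from cell import manip
def cam(n,s=None):
    c=manip.camera_model(n);K=np.array(c["camera_matrix"])
    if n!="wrist": return K,np.array(c["view"])
    from scipy.spatial.transform import Rotation as R
    T=np.eye(4);q=s["orientation"];T[:3,:3]=R.from_quat([q[1],q[2],q[3],q[0]]).as_matrix();T[:3,3]=s["tcp_pos"]
    return K,np.linalg.inv(T@np.array(c["tool_from_camera"]))
def ray(c,uv):
    K,V=c;d=V[:3,:3].T@np.linalg.inv(K)@np.array([uv[0],uv[1],1.]);return -V[:3,:3].T@V[:3,3],d
def onz(c,uv,z):
    o,d=ray(c,uv);return o+d*(z-o[2])/d[2]
def proj(c,p):
    K,V=c;q=K@(V[:3,:3]@np.array(p)+V[:3,3]);return q[:2]/q[2]
def tri(c1,u1,c2,u2):
    o1,d1=ray(c1,u1);o2,d2=ray(c2,u2)
    t=np.linalg.lstsq(np.c_[d1,-d2],o2-o1,rcond=None)[0];a=o1+d1*t[0];b=o2+d2*t[1];return (a+b)/2,np.linalg.norm(a-b)
E
python3 - <<'E'
import cv2,numpy as np
a=cv2.imread("pics/scene0.png")[205:355,240:440];b=cv2.imread("pics/side0.png")[205:355,210:410]
f=lambda i:cv2.resize(i,(800,600),interpolation=cv2.INTER_CUBIC)
cv2.imwrite("pics/a.png",f(a));cv2.imwrite("pics/b.png",f(b))
E
```

```text
(no output)
```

View pics/a.png

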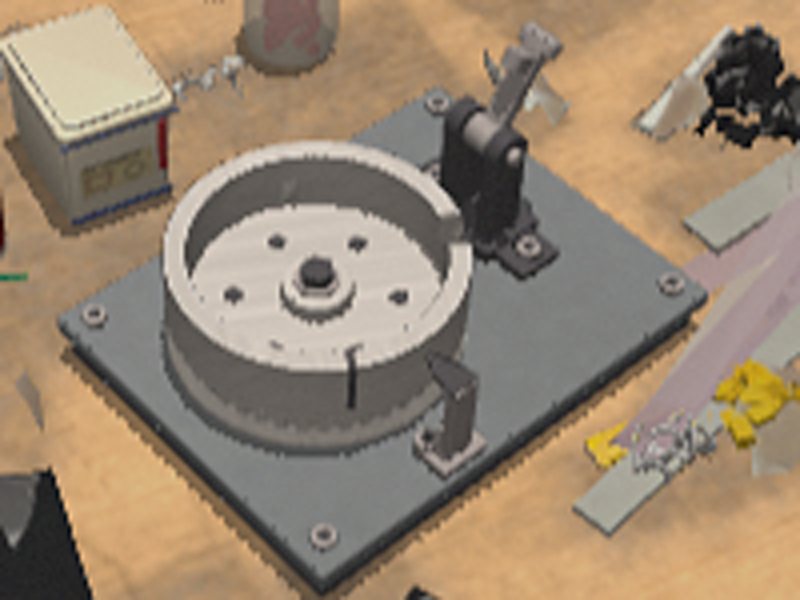

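View pics/b.png

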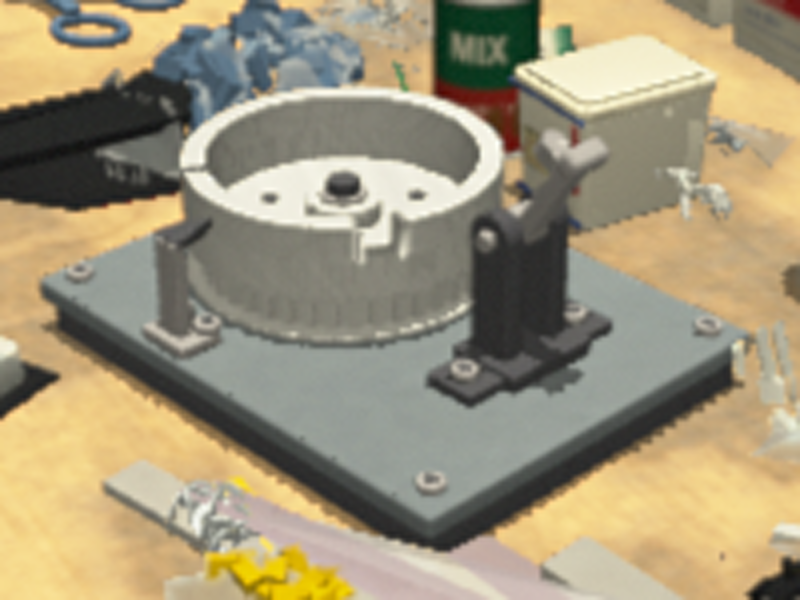

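Measuring from the crops: the scene crop has the rim ellipse spanning x 163–472, the mark at (350,350), the pointer tip at (430,357) and the notch at (455,220). The side crop has the mark at (183,170), the pointer tip at (210,222) and the notch at (378,235).

```bash
python3 - <<'E'
from h import *
from scipy.optimize import least_squares
S,D=cam("scene"),cam("side")
fs=lambda p:(p[0]/4+240-.4,p[1]/4+205-.4); fd=lambda p:(p[0]/4+210-.4,p[1]/4+205-.4)
A=[(163,250),(472,262),(320,141),(240,158),(185,200),(200,330),(260,362),(310,372),(410,347),(400,163)]
B=[(182,150),(503,150),(345,88),(270,98),(430,100),(190,185),(230,215),(290,228),(340,230),(460,205)]
P=[]
for n,c,f,L in(("scene",S,fs,A),("side",D,fd,B)):
    p=np.array([onz(c,f(u),.079)[:2] for u in L]);P.append(p)
    r=least_squares(lambda x:np.hypot(*(p-x[:2]).T)-.066,[*p.mean(0)],loss="soft_l1",f_scale=.002);print(n,r.x,np.round(r.fun*1e3,1))
p=np.vstack(P);r=least_squares(lambda x:np.hypot(*(p-x[:2]).T)-.066,p.mean(0));c=r.x;print("c",c)
pt=tri(S,fs((430,357)),D,fd((210,222)));print("pointer",pt)
mk=(onz(S,fs((350,350)),.079)+onz(D,fd((183,170)),.079))/2;print("mark",onz(S,fs((350,350)),.079),onz(D,fd((183,170)),.079))
print("pivot",tri(S,fs((490,135)),D,fd((518,222))))
print("pawl end",tri(S,fs((541,38)),D,fd((576,148))))
# plate corners z=.025
for s,d in (((60,325),(40,283)),((322,588),None),((705,297),(430,535)),((435,90),(745,333))):
    print("corner",onz(S,fs(s),.025),None if d is None else onz(D,fd(d),.025))
ang=lambda q:np.degrees(np.arctan2(q[1]-c[1],q[0]-c[0]))
print("ang ptr",ang(pt[0]),"mark",ang(mk))
for n,q,z in(("can",(227,262),0),("can side",(330,230),0)):pass
E
```

```text
scene [ 0.5375439  -0.04401935] [-0.3 -0.9  0.2 -1.1 -1.4 -0.4 -0.8 -0.2 -1.9 -1.9]
side [ 0.53827924 -0.04682052] [-0.3  0.1  0.4 -1.2 -1.2 -0.9  0.9 -0.2 -0.9 -0.9]
c [ 0.53771482 -0.04535894]
pointer (array([ 0.47168872, -0.06099929,  0.0717503 ]), np.float64(0.0014425361921666234))
mark [ 0.48364319 -0.03031298  0.079     ] [ 0.47667608 -0.02687644  0.079     ]
pivot (array([ 0.56147855, -0.14244423,  0.08468779]), np.float64(0.0018559938047979264))
pawl end (array([ 0.56850572, -0.1693205 ,  0.1256167 ]), np.float64(0.0008287281807883432))
corner [0.59274543 0.05503684 0.025     ] [0.42476898 0.00756418 0.025     ]
corner [0.41996846 0.01475299 0.025     ] None
corner [ 0.47711484 -0.21058846  0.025     ] [ 0.47609094 -0.22359628  0.025     ]
corner [ 0.65022501 -0.16942344  0.025     ] [ 0.65172165 -0.17253655  0.025     ]
ang ptr -166.67334168492266 mark 163.760620944895
```

```bash
cat >> h.py <<'E'
C=np.array([.538,-.0455]);TH=np.radians(13.4)
def fw(x,y): return C+np.array([[np.cos(TH),-np.sin(TH)],[np.sin(TH),np.cos(TH)]])@np.array([x,y])
def wf(p): return np.array([[np.cos(TH),np.sin(TH)],[-np.sin(TH),np.cos(TH)]])@(np.array(p)[:2]-C)
def rot(s):
    from scipy.spatial.transform import Rotation as R
    q=s["orientation"];return R.from_quat([q[1],q[2],q[3],q[0]])
def go(pos,yaw):
    "increments to put TCP at pos with tool z down and tool y at yaw (rad)"
    from scipy.spatial.transform import Rotation as R
    s=manip.state();r=rot(s);y=np.array([np.cos(yaw),np.sin(yaw),0]);z=np.array([0,0,-1.]);x=np.cross(y,z)
    d=r.inv().apply(np.array(pos)-s["tcp_pos"])*100;w=np.degrees((r.inv()*R.from_matrix(np.c_[x,y,z])).as_rotvec())
    print("inc",np.round(d,2),np.round(w,1),"t",s["t"],"tcp",np.round(s["tcp_pos"],4),"F",np.round(s["wrist_force"],2))
E
python3 - <<'E'
from h import *
S=cam("scene")
for n,u,z in (("tub",(261,222),.066),("jar",(312.5,183),.094),("can",(224,234),.088),("washer?",(184,250),.015),("blister",(345,372),.01)):
    p=onz(S,u,z);print(n,p[:2],"fix",wf(p),"r,ang",np.hypot(*(p[:2]-C)),np.degrees(np.arctan2(*(p[:2]-C)[::-1])))
p=fw(0,-.16);print(p)
go([*p,.2],TH+np.pi/2);go([*p,.118],TH+np.pi/2)
E
```

```text
tub [ 0.69920311 -0.00510566] fix [0.1661758  0.00193616] r,ang 0.16618707997617857 14.067538410830418
jar [ 0.72962798 -0.12927732] fix [ 0.16699586 -0.12590594] r,ang 0.20914091742914365 -23.614337651753495
can [0.67683575 0.07382028] fix [0.1627083 0.083897 ] r,ang 0.18306473068918788 40.6769110132836
washer? [0.74433597 0.13820257] fix [0.24329134 0.13088351] r,ang 0.27626285955649554 41.6789301300441
blister [ 0.37765861 -0.0075381 ] fix [-0.14717865  0.0740872 ] r,ang 0.1647739902308049 166.68010261868443
[ 0.57507966 -0.20114414]
inc [-60.9  -61.99   4.24] [ -0.1  -0.  -30.8] t 0.15 tcp [0.1787 0.5722 0.2416] F [-0.25  0.4  -0.09]
inc [-60.9  -61.98  12.44] [ -0.1  -0.  -30.8] t 0.15 tcp [0.1787 0.5722 0.2416] F [-0.25  0.4  -0.09]
```

Emit:
{"api": "arm_command", "payload": {
  "increments": [
    [[-4,-4,0,0,0,-4],[-8,-8,0,0,0,-8],[-11.5,-11.5,0,0,0,-12],[-15,-15,0,0,0,-16],[-18.5,-18.5,0,0,0,-20],[-22,-22,0,0,0,-24],[-25.5,-25.5,0,0,0,-28],[-29,-29,0,0,0,-30.8]]
  ],
  "jaw": 0,
  "newtons": 20
}}

```text
t: 0.95
tcp_pos: [0.3649, 0.2165, 0.2424]
orientation: [0.0, -0.119, 0.993, -0.0]
wrist_force: [1.4, 1.1, 0.3]
gripper_width: 0.0001
grip_force: 0.0
```

```bash
python3 -c "
from h import *
go([*fw(0,-.16),.19],TH+np.pi/2)"
```

```text
inc [-10.59 -45.54   5.24] [-0.   0.   0.2] t 0.95 tcp [0.3649 0.2165 0.2424] F [1.44 1.07 0.33]
```

Emit:
{"api": "arm_command", "payload": {
  "increments": [
    [[-1,-4.5,0,0,0,0],[-2,-9,0,0,0,0],[-3.2,-13.5,0,0,0,0],[-4.2,-18,0,0,0,0],[-5.2,-22.5,0,0,0,0],[-6.3,-27,0,0,0,0],[-7.4,-31.5,0,0,0,0],[-8.4,-36,0,0,0,0]]
  ]
}}

```text
t: 1.75
tcp_pos: [0.5304, -0.1141, 0.2421]
orientation: [-0.0, -0.117, 0.993, 0.0]
wrist_force: [1.2, 0.1, 0.4]
gripper_width: -0.0003
grip_force: 0.0
```

Emit:
{"api": "arm_command", "payload": {
  "increments": [
    [[-1,-4,0,0,0,0],[-1.5,-7,2,0,0,0],[-1.5,-7,4,0,0,0],[-1.5,-7,4,0,0,0]]
  ]
}}

```text
t: 2.15
tcp_pos: [0.5589, -0.1769, 0.1992]
orientation: [-0.003, -0.116, 0.993, 0.002]
wrist_force: [-0.4, -0.1, 0.3]
gripper_width: -0.0
grip_force: 0.0
```

```bash
python3 - <<'E'
from h import *
go([*fw(0,-.16),.118],TH+np.pi/2)
for i in range(1):
    s=manip.state();a=manip.snapshot("wrist");cv2.imwrite("pics/w1.png",a)
    W=cam("wrist",s);print(proj(W,[*fw(0,-.1),.083]),proj(W,[*fw(0,-.127),.13]),wf(s["tcp_pos"]))
E
```

```text
inc [-1.06 -2.76  8.11] [ 0.2 -0.3 -0. ] t 2.15 tcp [ 0.5589 -0.1769  0.1992] F [-0.4  -0.06  0.28]
[367.08618145 248.46395654] [333.4612378  272.28740777] [-0.01015904 -0.13265928]
```

View pics/w1.png

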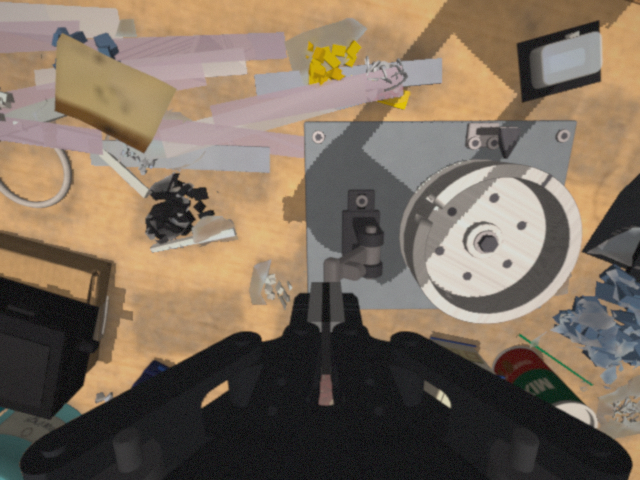

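Pivot is at (370,250) and the pawl end at (335,272), which matches the predictions. I'll go behind the pawl and down.

Emit:
{"api": "arm_command", "payload": {
  "increments": [
    [[-1.0,-2.8,0,0,0,0],[-1.0,-2.8,0,0,0,0],[-1.0,-2.8,4,0,0,0],[-1.0,-2.8,8,0,0,0],[-1.0,-2.8,8.1,0,0,0],[-1.0,-2.8,8.1,0,0,0]]
  ]
}}

```text
t: 2.8
tcp_pos: [0.5768, -0.2009, 0.122]
orientation: [-0.001, -0.118, 0.993, 0.0]
wrist_force: [1.3, -0.2, 0.4]
gripper_width: -0.0003
grip_force: 0.0
```

Emit:
{"api": "arm_command", "payload": {
  "increments": [
    [[0,0.5,0,0,0,0],[0,1,0,0,0,0],[0,1.4,0,0,0,0],[0,1.8,0,0,0,0],[0,2.2,0,0,0,0],[0,2.5,0,0,0,0],[0,2.8,0,0,0,0],[0,3.1,0,0,0,0]]
  ]
}}

```text
t: 3.6
tcp_pos: [0.5695, -0.1709, 0.1212]
orientation: [-0.0, -0.117, 0.993, 0.0]
wrist_force: [0.5, -0.6, -0.1]
gripper_width: -0.0001
grip_force: 0.2
```

```bash
python3 - <<'E'
from h import *
go([*fw(0,-.12),.118],TH+np.pi/2);print(wf(manip.state()["tcp_pos"]))
E
```

```text
inc [0.16 0.93 0.32] [ 0.  -0.   0.1] t 3.6 tcp [ 0.5695 -0.1709  0.1212] F [ 0.49 -0.61 -0.12]
[ 0.00156976 -0.12926228]
```

Emit:
{"api": "arm_command", "payload": {
  "increments": [
    [[0.1,0.3,0,0,0,0],[0.1,0.6,0,0,0,0],[0.1,0.8,0,0,0,0],[0.1,1.0,0,0,0,0],[0.1,1.2,0,0,0,0],[0.1,1.4,0,0,0,0],[0.1,1.6,0,0,0,0],[0.1,1.8,0,0,0,0]]
  ]
}}

```text
t: 4.4
tcp_pos: [0.5647, -0.1542, 0.1213]
orientation: [-0.0, -0.117, 0.993, -0.0]
wrist_force: [0.6, 0.1, 0.2]
gripper_width: -0.0
grip_force: 0.0
```

Emit:
{"api": "arm_command", "payload": {
  "increments": [
    [[0,0.2,0,0,0,0],[0,0.4,0,0,0,0],[0,0.6,0,0,0,0],[0,0.6,0,0,0,0],[0,0.6,0,0,0,0],[0,0.6,0,0,0,0]]
  ]
}}

```text
t: 5.0
tcp_pos: [0.5634, -0.1485, 0.1213]
orientation: [0.0, -0.117, 0.993, -0.0]
wrist_force: [-0.1, -0.7, 0.4]
gripper_width: -0.0003
grip_force: 0.0
```

```bash
python3 - <<'E'
from h import *
print(wf(manip.state()["tcp_pos"]),manip.state()["wrist_force"])
a=manip.snapshot("scene")[205:355,240:440];b=manip.snapshot("side")[205:355,210:410]
f=lambda i:cv2.resize(i,(400,300),interpolation=cv2.INTER_CUBIC)
cv2.imwrite("pics/c.png",np.hstack([f(a),f(b)]))
E
```

```text
[ 0.00081778 -0.1061136 ] [-0.11472447 -0.68433437  0.43110801]
```

View pics/c.png

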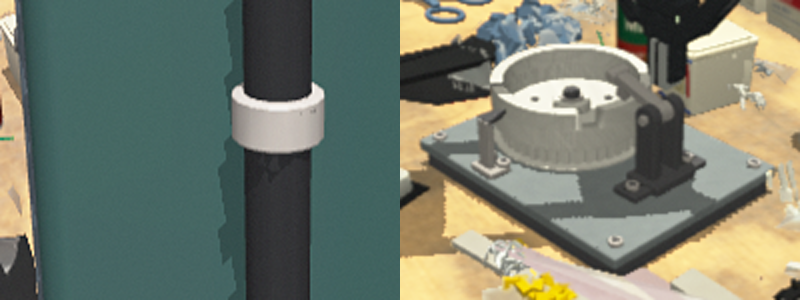

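The side view shows the pawl flipped, with its nose on the rim at about (640,85). Next I grip the rim on its left side.

Emit:
{"api": "arm_command", "payload": {
  "increments": [
    [[0,0,-3,0,0,0],[0,0,-6,0,0,0],[0,0,-6,0,0,0]]
  ],
  "jaw": 4
}}

```text
t: 5.4
tcp_pos: [0.5661, -0.1496, 0.1853]
orientation: [0.003, -0.117, 0.993, -0.002]
wrist_force: [1.1, 0.2, 0.4]
gripper_width: 0.0396
grip_force: 0.0
```

```bash
cat >> h.py <<'E'
def rim(deg,z,r=.061):
    a=np.radians(deg);go([C[0]+r*np.cos(a),C[1]+r*np.sin(a),z],a)
E
python3 -c "
from h import *
rim(85,.17)"
```

```text
inc [-1.61 16.57  1.47] [-0.2  0.4 18.4] t 5.4 tcp [ 0.5661 -0.1496  0.1853] F [1.09 0.17 0.37]
```

Emit:
{"api": "arm_command", "payload": {
  "increments": [
    [[-0.4,4,0,0,0,5],[-0.8,8,0,0,0,10],[-1.2,12,0,0,0,15],[-1.6,16.5,0,0,0,18.4],[-1.6,16.5,1.4,0,0,18.4],[-1.6,16.5,1.4,0,0,18.4],[-1.6,16.5,1.4,0,0,18.4]]
  ]
}}

```text
t: 6.1
tcp_pos: [0.5402, 0.0155, 0.1669]
orientation: [-0.001, 0.043, 0.999, -0.0]
wrist_force: [-0.4, -0.1, 0.6]
gripper_width: 0.0401
grip_force: 0.0
```

```bash
python3 - <<'E'
from h import *
rim(85,.07)
s=manip.state();a=manip.snapshot("wrist");cv2.imwrite("pics/w2.png",a);W=cam("wrist",s)
print("pred centre",proj(W,[*C,.067]),"rim in/out",[proj(W,[C[0]+r*np.cos(np.radians(t)),C[1]+r*np.sin(np.radians(t)),.079]).round() for t in (180,270) for r in(.056,.066)])
E
```

```text
inc [-0.32  0.01  9.69] [-0.  -0.1  0.1] t 6.1 tcp [0.5402 0.0155 0.1669] F [-0.43 -0.11  0.64]
pred centre [239.57607223 246.06597056] rim in/out [array([221., 168.]), array([218., 152.]), array([154., 258.]), array([140., 259.])]
```

View pics/w2.png

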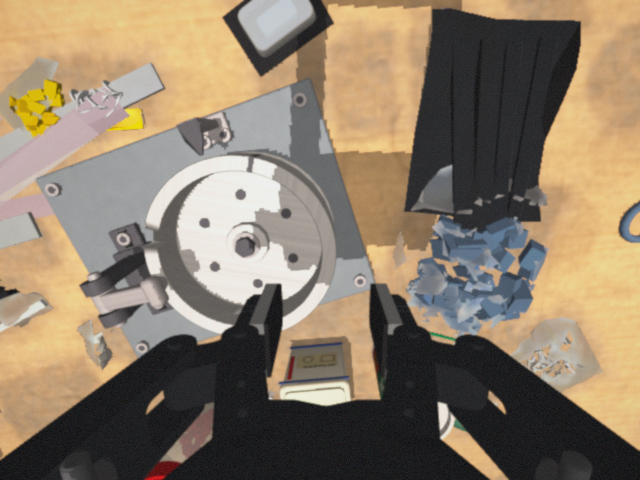

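The hub is at about (246,243) against a predicted (240,246), so the centre may be about 2 mm further in +y. I'll shift by that amount, descend and close, then check the radial force.

Emit:
{"api": "arm_command", "payload": {
  "increments": [
    [[-0.3,0.2,3,0,0,0],[-0.3,0.2,6,0,0,0],[-0.3,0.2,8,0,0,0],[-0.3,0.2,9.7,0,0,0],[-0.3,0.2,9.7,0,0,0],[-0.3,0.2,9.7,0,0,0]]
  ]
}}

```text
t: 6.75
tcp_pos: [0.5441, 0.0166, 0.0706]
orientation: [0.0, 0.044, 0.999, -0.0]
wrist_force: [0.2, -1.6, 0.2]
gripper_width: 0.0396
grip_force: 0.0
```

Emit:
{"api": "arm_command", "payload": {
  "increments": [
    [[0,0,0,0,0,0],[0,0,0,0,0,0],[0,0,0,0,0,0],[0,0,0,0,0,0],[0,0,0,0,0,0]]
  ],
  "jaw": 0.8,
  "newtons": 20
}}

```text
t: 7.25
tcp_pos: [0.5447, 0.0172, 0.0715]
orientation: [0.001, 0.043, 0.999, -0.0]
wrist_force: [-0.4, -2.2, 5.6]
gripper_width: 0.0106
grip_force: 20.7
```

```bash
python3 -c "
from h import *
rim(85,.07);print(manip.state())"
```

```text
inc [ 0.12 -0.2   0.15] [-0.   0.1  0.1] t 7.25 tcp [0.5447 0.0172 0.0715] F [-0.36 -2.18  5.62]
{'t': 7.25, 'joint_positions': array([-9.49338066e-02,  4.93587019e-01,  1.80207131e+00, -6.45937048e-04,
        8.43551655e-01, -1.57915346e+00]), 'qd': array([ 0.00045052,  0.00035094,  0.00082399, -0.00214265, -0.00072867,
       -0.00113881]), 'effort': array([  0.89496056, -48.29289436, -16.92319214,   0.38100435,
        -0.14138678,  -0.05484311]), 'tcp_pos': array([0.54467078, 0.01717276, 0.07147695]), 'orientation': array([ 1.17728019e-03,  4.30605595e-02,  9.99071724e-01, -3.02693775e-04]), 'wrist_force': array([-0.35832006, -2.18307275,  5.61745145]), 'ft_torque': array([-0.32758834,  0.02711443, -0.05115495]), 'grip_force': 20.719118879787857, 'gripper_width': 0.010554771902793964}
```

Emit:
{"api": "arm_command", "payload": {
  "increments": [
    [[0.32,-0.01,0,0,0,-3],[0.64,-0.03,0,0,0,-6],[0.95,-0.08,0,0,0,-9],[1.27,-0.13,0,0,0,-12],[1.58,-0.21,0,0,0,-15],[1.73,-0.25,0,0,0,-16.5],[1.88,-0.3,0,0,0,-18],[1.88,-0.3,0,0,0,-18]]
  ]
}}

```text
t: 8.05
tcp_pos: [0.5267, 0.0159, 0.0715]
orientation: [0.002, -0.114, 0.993, -0.0]
wrist_force: [2.0, -0.3, 6.6]
gripper_width: 0.0101
grip_force: 22.0
```

```bash
cat >> h.py <<'E'
def st(y0=-.044):
    s=manip.state();r=rot(s).as_matrix();f=s["wrist_force"]
    d=s["tcp_pos"][:2]-[C[0],y0];print("t",s["t"],"ang",np.degrees(np.arctan2(d[1],d[0])).round(2),"yaw",np.degrees(np.arctan2(r[1,1],r[0,1])).round(2),"r",np.hypot(*d).round(4),"Ftool",np.round(r.T@f,2),"Mz",s["ft_torque"].round(2),"w",s["gripper_width"],s["grip_force"])
E
python3 -c "
from h import *
st()
a=manip.snapshot('side')[205:355,210:410];st()
cv2.imwrite('pics/d.png',cv2.resize(a,(800,600),interpolation=cv2.INTER_CUBIC))"
```

```text
t 8.05 ang 100.73 yaw 103.07 r 0.0609 Ftool [-1.89 -0.74 -6.6 ] Mz [-0.07 -0.56 -0.25] w 0.010092256804180936 21.973097561146513
t 8.1 ang 100.74 yaw 103.04 r 0.061 Ftool [-2.69 -1.45 -8.33] Mz [-0.05 -0.56 -0.21] w 0.010237446160078144 21.887157286425065
```

View pics/d.png

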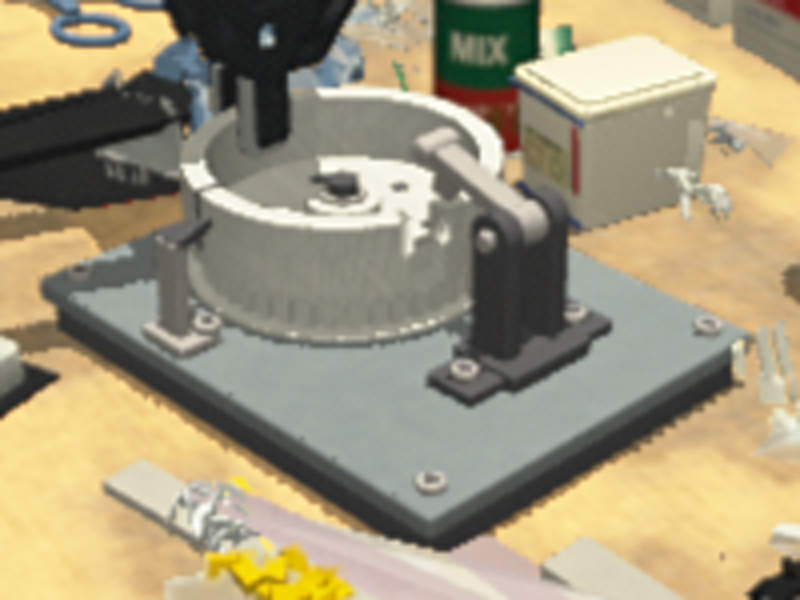

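The pulley has turned: the side crop has the mark's top at about (200,190) and the notch at about (425,230), with the pawl still on the rim.

```bash
python3 - <<'E'
from h import *
D=cam("side");fd=lambda p:(p[0]/4+210-.4,p[1]/4+205-.4);c=np.array([.538,-.0455])
for u in [(183,170),(202,170),(196,190),(215,186)]:
    p=onz(D,fd(u),.079)[:2]-c;print(u,np.hypot(*p),np.degrees(np.arctan2(p[1],p[0])))
# where mark top should end (193.4deg)
for a in (193.4,):
    for r in (.066,.056):
        q=proj(D,[c[0]+r*np.cos(np.radians(a)),c[1]+r*np.sin(np.radians(a)),.079]);print(((q-[210,205])+.4)*4)
E
```

```text
(183, 170) 0.06408947406502913 163.106901580671
(202, 170) 0.05671027575787899 164.89795751850323
(196, 190) 0.06424728211923375 -179.8762554247166
(215, 186) 0.05631828339520383 -179.2327078953223
[212.52154717 205.28047232]
[232.63119043 197.12779665]
```

Emit:
{"api": "arm_command", "payload": {
  "increments": [
    [[0.16,0,0,0,0,-1.5],[0.32,-0.01,0,0,0,-3],[0.48,-0.02,0,0,0,-4.5],[0.64,-0.03,0,0,0,-6],[0.74,-0.05,0,0,0,-7],[0.85,-0.06,0,0,0,-8],[0.95,-0.08,0,0,0,-9]]
  ]
}}

```text
t: 8.8
tcp_pos: [0.5178, 0.0132, 0.0714]
orientation: [0.002, -0.191, 0.982, -0.0]
wrist_force: [3.8, 0.2, 6.6]
gripper_width: 0.0102
grip_force: 23.1
```

```bash
python3 -c "
from h import *
st()"
```

```text
t 8.8 ang 109.45 yaw 112.06 r 0.0607 Ftool [-3.59 -1.2  -6.55] Mz [ 0.18 -0.67 -0.29] w 0.010239935201202357 23.119592315051705
```

```bash
cat >> h.py <<'E'
def chk():
    st();s=manip.state();r=rot(s).as_matrix();fx=(r.T@s["wrist_force"])[0]
    print("TAU",round(-fx*.061-s["ft_torque"][2],3),"bear est N",round((-fx*.061-s["ft_torque"][2]-.53)/.061,1))
    a=manip.snapshot("side");cv2.imwrite("pics/last.png",a);import os
    g=a[205+28:205+45,210+98:210+125].astype(int)
    if os.path.exists("ref.npy"): print("pawl diff",abs(g-np.load("ref.npy")).mean().round(1))
    else: np.save("ref.npy",g)
E
python3 -c "
from h import *
chk();chk()"
```

```text
t 8.8 ang 109.45 yaw 112.06 r 0.0607 Ftool [-3.59 -1.2  -6.55] Mz [ 0.18 -0.67 -0.29] w 0.010239935201202357 23.119592315051705
TAU 0.505 bear est N -0.4
t 8.85 ang 109.66 yaw 112.12 r 0.0606 Ftool [-2.71 -1.38 -7.55] Mz [ 0.09 -0.58 -0.22] w 0.010411068889736594 22.441218718886375
TAU 0.386 bear est N -2.4
pawl diff 2.4
```

Emit:
{"api": "arm_command", "payload": {
  "increments": [
    [[0.05,0,0,0,0,-0.5],[0.11,0,0,0,0,-1],[0.16,0,0,0,0,-1.5],[0.21,0,0,0,0,-2],[0.21,0,0,0,0,-2]]
  ]
}}

```text
t: 9.4
tcp_pos: [0.5156, 0.0123, 0.0714]
orientation: [0.002, -0.208, 0.978, -0.001]
wrist_force: [3.5, 0.4, 8.9]
gripper_width: 0.0103
grip_force: 22.1
```

```bash
python3 -c "
from h import *
chk()"
```

```text
t 9.4 ang 111.69 yaw 114.04 r 0.0606 Ftool [-3.43 -1.09 -8.87] Mz [ 0.05 -0.53 -0.22] w 0.010278321113581183 22.072066877987517
TAU 0.431 bear est N -1.6
pawl diff 22.6
```

Emit:
{"api": "arm_command", "payload": {
  "increments": [
    [[0.02,0,0,0,0,-0.2],[0.04,0,0,0,0,-0.4],[0.04,0,0,0,0,-0.4]]
  ]
}}

```text
t: 9.75
tcp_pos: [0.5154, 0.0122, 0.0714]
orientation: [0.002, -0.212, 0.977, -0.0]
wrist_force: [3.7, -0.7, 7.2]
gripper_width: 0.0101
grip_force: 22.8
```

```bash
python3 -c "
from h import *
chk()
cv2.imwrite('pics/e.png',cv2.resize(cv2.imread('pics/last.png')[205:355,210:410],(800,600),interpolation=cv2.INTER_CUBIC))"
```

```text
t 9.75 ang 111.89 yaw 114.43 r 0.0606 Ftool [-3.1  -2.14 -7.22] Mz [ 0.15 -0.63 -0.23] w 0.010086309057506201 22.832914082100615
TAU 0.42 bear est N -1.8
pawl diff 27.2
```

View pics/e.png

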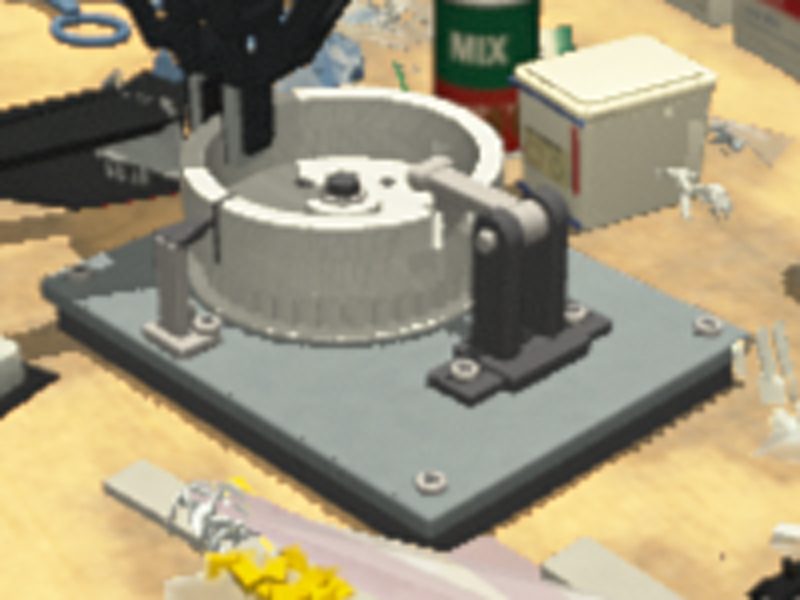

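The pawl has dropped into the notch: its end has gone from (440,140) to (435,172), and the mark at about (215,215) faces the pointer. Next I advance in fine steps and watch the torque.

Emit:
{"api": "arm_command", "payload": {
  "increments": [
    [[0.03,0,0,0,0,-0.3],[0.06,0,0,0,0,-0.6],[0.09,0,0,0,0,-0.8]]
  ]
}}

```text
t: 10.1
tcp_pos: [0.5147, 0.0119, 0.0715]
orientation: [0.002, -0.218, 0.976, -0.001]
wrist_force: [4.3, 0.7, 8.0]
gripper_width: 0.0107
grip_force: 22.9
```

```bash
python3 -c "
from h import *
chk()"
```

```text
t 10.1 ang 112.67 yaw 115.23 r 0.0606 Ftool [-4.19 -1.22 -7.96] Mz [ 0.21 -0.67 -0.23] w 0.010717910454706915 22.903933860361576
TAU 0.49 bear est N -0.7
pawl diff 27.1
```

Emit:
{"api": "arm_command", "payload": {
  "increments": [
    [[0.03,0,0,0,0,-0.3],[0.06,0,0,0,0,-0.6]]
  ]
}}

```text
t: 10.35
tcp_pos: [0.5141, 0.0116, 0.0714]
orientation: [0.002, -0.224, 0.975, -0.001]
wrist_force: [4.2, 0.8, 6.5]
gripper_width: 0.0101
grip_force: 23.0
```

```bash
python3 -c "
from h import *
chk()"
```

```text
t 10.35 ang 113.25 yaw 115.84 r 0.0606 Ftool [-4.14 -1.07 -6.52] Mz [ 0.16 -0.63 -0.26] w 0.010100432558812687 23.047407508129254
TAU 0.516 bear est N -0.2
pawl diff 27.0
```

Emit:
{"api": "arm_command", "payload": {
  "increments": [
    [[0.03,0,0,0,0,-0.3],[0.05,0,0,0,0,-0.5]]
  ]
}}

```text
t: 10.6
tcp_pos: [0.5137, 0.0114, 0.0715]
orientation: [0.002, -0.228, 0.974, -0.001]
wrist_force: [3.5, 0.0, 7.1]
gripper_width: 0.0101
grip_force: 23.1
```

```bash
python3 -c "
from h import *
chk()"
```

```text
t 10.6 ang 113.7 yaw 116.33 r 0.0605 Ftool [-3.21 -1.54 -7.11] Mz [ 0.18 -0.63 -0.29] w 0.010054418493343405 23.099224402103573
TAU 0.483 bear est N -0.8
pawl diff 27.0
```

Emit:
{"api": "arm_command", "payload": {
  "increments": [
    [[0.03,0,0,0,0,-0.3]]
  ]
}}

```text
t: 10.75
tcp_pos: [0.5134, 0.0113, 0.0714]
orientation: [0.002, -0.23, 0.973, -0.0]
wrist_force: [3.6, 0.6, 7.9]
gripper_width: 0.01
grip_force: 23.2
```

```bash
python3 -c "
from h import *
chk()"
```

```text
t 10.75 ang 114.02 yaw 116.63 r 0.0605 Ftool [-3.49 -1.07 -7.85] Mz [ 0.2  -0.62 -0.28] w 0.009955412892627134 23.205963727086782
TAU 0.493 bear est N -0.6
pawl diff 27.0
```

Emit:
{"api": "arm_command", "payload": {
  "increments": [
    [[0.03,0,0,0,0,-0.3]]
  ]
}}

```text
t: 10.9
tcp_pos: [0.5131, 0.0112, 0.0714]
orientation: [0.002, -0.233, 0.973, -0.001]
wrist_force: [4.4, 0.6, 6.9]
gripper_width: 0.0105
grip_force: 23.2
```

```bash
python3 -c "
from h import *
chk()"
```

```text
t 10.9 ang 114.26 yaw 116.92 r 0.0605 Ftool [-4.21 -1.51 -6.9 ] Mz [ 0.17 -0.57 -0.28] w 0.01049472887304981 23.245649778982624
TAU 0.535 bear est N 0.1
pawl diff 27.0
```

Emit:
{"api": "arm_command", "payload": {
  "increments": [
    [[0.03,0,0,0,0,-0.25]]
  ]
}}

```text
t: 11.05
tcp_pos: [0.5129, 0.011, 0.0715]
orientation: [0.002, -0.235, 0.972, -0.001]
wrist_force: [3.8, 1.6, 8.3]
gripper_width: 0.0102
grip_force: 23.1
```

```bash
python3 -c "
from h import *
chk()"
```

```text
t 11.05 ang 114.54 yaw 117.18 r 0.0605 Ftool [-4.18 -0.35 -8.32] Mz [ 0.17 -0.62 -0.22] w 0.010238252205626323 23.132868411485106
TAU 0.479 bear est N -0.8
pawl diff 26.9
```

Emit:
{"api": "arm_command", "payload": {
  "increments": [
    [[0.02,0,0,0,0,-0.2]]
  ]
}}

```text
t: 11.2
tcp_pos: [0.5127, 0.011, 0.0714]
orientation: [0.002, -0.237, 0.972, -0.001]
wrist_force: [5.0, 1.6, 7.6]
gripper_width: 0.0103
grip_force: 23.4
```

```bash
python3 -c "
from h import *
chk()"
```

```text
t 11.2 ang 114.68 yaw 117.37 r 0.0605 Ftool [-5.23 -0.92 -7.57] Mz [ 0.2  -0.72 -0.31] w 0.0103206265415604 23.41973459464498
TAU 0.625 bear est N 1.6
pawl diff 27.0
```

Torque is starting to rise.

Emit:
{"api": "arm_command", "payload": {
  "increments": [
    [[0.02,0,0,0,0,-0.2]]
  ]
}}

```text
t: 11.35
tcp_pos: [0.5127, 0.0109, 0.0715]
orientation: [0.002, -0.238, 0.971, -0.001]
wrist_force: [3.7, 1.5, 6.6]
gripper_width: 0.0101
grip_force: 23.9
```

```bash
python3 -c "
from h import *
chk()"
```

```text
t 11.35 ang 114.76 yaw 117.56 r 0.0605 Ftool [-4.04 -0.4  -6.55] Mz [ 0.32 -0.76 -0.3 ] w 0.010137613671384788 23.937905186321586
TAU 0.547 bear est N 0.3
pawl diff 27.0
```

Emit:
{"api": "arm_command", "payload": {
  "increments": [
    [[0.02,0,0,0,0,-0.2]]
  ]
}}

```text
t: 11.5
tcp_pos: [0.5127, 0.0109, 0.0715]
orientation: [0.002, -0.24, 0.971, -0.0]
wrist_force: [5.0, 2.0, 6.8]
gripper_width: 0.0105
grip_force: 24.5
```

```bash
python3 -c "
from h import *
chk()"
```

```text
t 11.5 ang 114.78 yaw 117.76 r 0.0605 Ftool [-5.41 -0.56 -6.74] Mz [ 0.31 -0.8  -0.3 ] w 0.010533080553700166 24.503269664710388
TAU 0.633 bear est N 1.7
pawl diff 27.0
```

Emit:
{"api": "arm_command", "payload": {
  "increments": [
    [[0.03,0,0,0,0,0],[0.03,0,0,0,0,0]]
  ]
}}

```text
t: 11.75
tcp_pos: [0.5126, 0.0109, 0.0715]
orientation: [0.003, -0.24, 0.971, -0.0]
wrist_force: [5.0, 2.8, 5.9]
gripper_width: 0.0101
grip_force: 24.2
```

```bash
python3 -c "
from h import *
chk();chk()"
```

```text
t 11.75 ang 114.83 yaw 117.75 r 0.0605 Ftool [-5.76  0.19 -5.92] Mz [ 0.35 -0.82 -0.27] w 0.010101672128329988 24.177241005236283
TAU 0.623 bear est N 1.5
pawl diff 27.0
t 11.8 ang 114.86 yaw 117.75 r 0.0605 Ftool [-5.47 -0.41 -5.69] Mz [ 0.46 -0.82 -0.31] w 0.01024300568034766 24.18785755871795
TAU 0.647 bear est N 1.9
pawl diff 27.1
```

Emit:
{"api": "arm_command", "payload": {
  "increments": [
    [[0.03,0,0,0,0,0],[0.03,0,0,0,0,0]]
  ]
}}

```text
t: 12.05
tcp_pos: [0.5126, 0.0108, 0.0715]
orientation: [0.003, -0.24, 0.971, -0.0]
wrist_force: [5.3, 2.5, 5.8]
gripper_width: 0.0105
grip_force: 23.9
```

```bash
python3 -c "
from h import *
chk();chk()"
```

```text
t 12.05 ang 114.89 yaw 117.74 r 0.0605 Ftool [-5.86 -0.24 -5.77] Mz [ 0.51 -0.96 -0.35] w 0.010538149315231768 23.940938300220296
TAU 0.71 bear est N 3.0
pawl diff 27.1
t 12.1 ang 114.89 yaw 117.75 r 0.0605 Ftool [-6.62 -1.3  -5.7 ] Mz [ 0.51 -0.91 -0.3 ] w 0.010293725782016169 23.94900244893506
TAU 0.702 bear est N 2.8
pawl diff 27.1
```

Emit:
{"api": "arm_command", "payload": {
  "increments": [
    [[0.02,0,0,0,0,0],[0.04,0,0,0,0,0],[0.04,0,0,0,0,0]]
  ]
}}

```text
t: 12.45
tcp_pos: [0.5125, 0.0108, 0.0715]
orientation: [0.003, -0.24, 0.971, -0.0]
wrist_force: [6.9, 5.2, 5.3]
gripper_width: 0.0103
grip_force: 23.7
```

```bash
python3 -c "
from h import *
chk();chk()"
```

```text
t 12.45 ang 114.96 yaw 117.74 r 0.0604 Ftool [-8.52  1.35 -5.25] Mz [ 0.67 -1.02 -0.29] w 0.010279862194833749 23.659479558700696
TAU 0.806 bear est N 4.5
pawl diff 27.0
t 12.5 ang 114.96 yaw 117.74 r 0.0605 Ftool [-8.1   0.14 -4.51] Mz [ 0.73 -1.03 -0.29] w 0.010260149540948095 23.667139353929088
TAU 0.783 bear est N 4.1
pawl diff 27.1
```

Emit:
{"api": "arm_command", "payload": {
  "increments": [
    [[0.02,0,0,0,0,0],[0.04,0,0,0,0,0],[0.04,0,0,0,0,0]]
  ]
}}

```text
t: 12.85
tcp_pos: [0.5124, 0.0108, 0.0715]
orientation: [0.003, -0.24, 0.971, -0.0]
wrist_force: [6.4, 4.9, 3.8]
gripper_width: 0.0101
grip_force: 23.4
```

```bash
python3 -c "
from h import *
chk();chk()"
```

```text
t 12.85 ang 115.02 yaw 117.73 r 0.0604 Ftool [-7.94  1.32 -3.73] Mz [ 0.87 -1.16 -0.32] w 0.010122625676016458 23.358247065916657
TAU 0.8 bear est N 4.4
pawl diff 27.1
t 12.9 ang 115.02 yaw 117.73 r 0.0604 Ftool [-9.28  0.53 -3.45] Mz [ 0.84 -1.17 -0.27] w 0.010275531755176823 23.366484283469617
TAU 0.838 bear est N 5.0
pawl diff 27.1
```

Emit:
{"api": "arm_command", "payload": {
  "increments": [
    [[0.03,0,0,0,0,0],[0.05,0,0,0,0,0],[0.05,0,0,0,0,0]]
  ]
}}

```text
t: 13.25
tcp_pos: [0.5124, 0.0107, 0.0715]
orientation: [0.004, -0.24, 0.971, -0.0]
wrist_force: [8.5, 7.1, 3.8]
gripper_width: 0.01
grip_force: 23.0
```

```bash
python3 -c "
from h import *
chk();chk()"
```

```text
t 13.25 ang 115.12 yaw 117.72 r 0.0604 Ftool [-10.83   2.32  -3.76] Mz [ 1.   -1.3  -0.29] w 0.010016151994605722 22.993038300191984
TAU 0.946 bear est N 6.8
pawl diff 27.0
t 13.3 ang 115.1 yaw 117.72 r 0.0604 Ftool [-9.26  1.24 -2.01] Mz [ 1.01 -1.29 -0.26] w 0.010120710909706213 23.000360255828127
TAU 0.821 bear est N 4.8
pawl diff 27.0
```

Emit:
{"api": "arm_command", "payload": {
  "increments": [
    [[0.03,0,0,0,0,0],[0.04,0,0,0,0,0],[0.04,0,0,0,0,0]]
  ]
}}

```text
t: 13.65
tcp_pos: [0.5123, 0.0107, 0.0715]
orientation: [0.004, -0.24, 0.971, -0.0]
wrist_force: [8.8, 6.7, 2.8]
gripper_width: 0.0101
grip_force: 22.7
```

```bash
python3 -c "
from h import *
chk();chk();chk()"
```

```text
t 13.65 ang 115.15 yaw 117.72 r 0.0604 Ftool [-10.87   1.81  -2.72] Mz [ 1.17 -1.45 -0.29] w 0.010113103299885398 22.72551869158633
TAU 0.953 bear est N 6.9
pawl diff 27.1
t 13.7 ang 115.13 yaw 117.71 r 0.0604 Ftool [-11.35   1.7   -1.61] Mz [ 1.19 -1.45 -0.24] w 0.009972216487588781 22.73299974971451
TAU 0.933 bear est N 6.6
pawl diff 27.1
t 13.75 ang 115.17 yaw 117.71 r 0.0604 Ftool [-11.76   2.47  -1.19] Mz [ 1.18 -1.44 -0.28] w 0.010320741679060188 22.73598701460287
TAU 0.997 bear est N 7.7
pawl diff 27.1
```

Emit:
{"api": "arm_command", "payload": {
  "increments": [
    [[0.02,0,0,0,0,0],[0.02,0,0,0,0,0],[0.02,0,0,0,0,0],[0.02,0,0,0,0,0]]
  ]
}}

```text
t: 14.2
tcp_pos: [0.5123, 0.0106, 0.0715]
orientation: [0.004, -0.239, 0.971, -0.0]
wrist_force: [9.4, 7.2, 1.5]
gripper_width: 0.0105
grip_force: 22.6
```

```bash
python3 -c "
from h import *
chk();chk();chk()"
```

```text
t 14.2 ang 115.2 yaw 117.71 r 0.0604 Ftool [-11.63   1.97  -1.41] Mz [ 1.21 -1.51 -0.23] w 0.010458129365201312 22.587837745668367
TAU 0.943 bear est N 6.8
pawl diff 27.1
t 14.25 ang 115.19 yaw 117.71 r 0.0604 Ftool [-11.93   2.07  -1.56] Mz [ 1.19 -1.51 -0.23] w 0.010327373306216532 22.588332284940407
TAU 0.956 bear est N 7.0
pawl diff 27.1
t 14.3 ang 115.19 yaw 117.71 r 0.0604 Ftool [-11.7    2.06  -2.24] Mz [ 1.19 -1.51 -0.26] w 0.010174128253749432 22.587778768502176
TAU 0.976 bear est N 7.3
pawl diff 27.1
```

Emit:
{"api": "arm_command", "payload": {
  "increments": [
    [[0,0,0,0,0,0],[0,0,0,0,0,0],[0,0,0,0,0,0],[0,0,0,0,0,0],[0,0,-3,0,0,0],[0,0,-7,0,0,0],[0,0,-11,0,0,0],[0,0,-12,0,0,0]]
  ],
  "jaw": 3.5
}}

```text
t: 15.15
tcp_pos: [0.5101, 0.0092, 0.1942]
orientation: [0.003, -0.24, 0.971, -0.001]
wrist_force: [0.6, -0.6, 0.3]
gripper_width: 0.0352
grip_force: 0.0
```

```bash
python3 -c "
from h import *
chk()
cv2.imwrite('pics/f.png',cv2.resize(cv2.imread('pics/last.png')[205:355,210:410],(800,600),interpolation=cv2.INTER_CUBIC))"
```

```text
t 15.15 ang 117.68 yaw 117.8 r 0.06 Ftool [-0.21 -0.83 -0.28] Mz [-0.01  0.01 -0.  ] w 0.035235656144105364 0.0
TAU 0.014 bear est N -8.5
pawl diff 27.9
```

View pics/f.png

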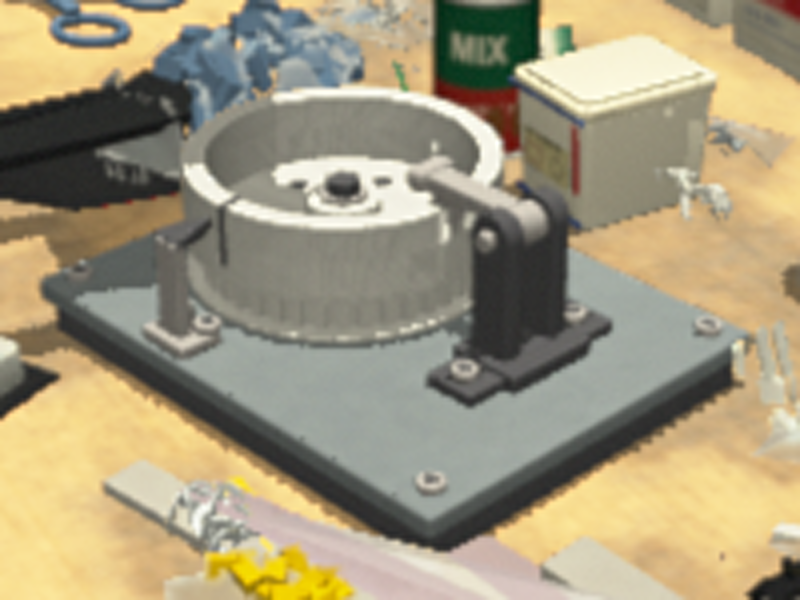

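The pawl is down (end at about (435,172)), the mark at about (223,210) faces the pointer, and the gripper is clear.

```bash
python3 -c "
from cell import manip
print(manip.job_done())"
```

```text
the job is handed in; nothing more can be done
None
```

I flipped the pawl and turned the pulley until the pawl dropped into the notch, bore it on the pawl at about 7 N (estimated from the wrist torque), then let go and handed the job in at about 15 s; no verdict came back.

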